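# Set up the tablet deblister: clip in the roller and square the guide

### The arm

A 7-joint arm with a two-finger parallel gripper is mounted at the origin on the work surface. World frame = base frame: x ahead of the robot, y to its left, z up, the work surface at z = 0. Lengths are in m, angles in rad, forces in N, time in s.
With the tool pointing down it reaches from about 0.425 to 0.8 m from the base axis. Payload 8.3 kg.
Tool frame: the origin (TCP) lies on the front face of the gripper's body, between the roots of the fingers; the fingertips stand 73 mm ahead of it and the grasp point (between the pads) lies 54 mm ahead of it; z points along the fingers, y is the line along which they close (so a half turn about z gives the same grasp; the last joint's range is limited). The gripper opens to 85 mm and grips with 20 to 120 N. Pads are 22 mm wide; open, the fingers measure 114 mm over their backs; the gripper's body (76 mm by 85 mm) begins 54 mm behind the grasp point. The pads swing forward as they close: fully open they stand 13 mm farther back than shut.
Start: joints at [-0.063, 0.383, 0.016, 1.37, -0.006, 1.388, -0.046], TCP at [0.625, 0, 0.304] pointing down, gripper open.
Joint ranges: [-2.95, 2.95], [-0.25, 2.06], [-1.52, 1.56], [0.18, 2.33], [-1.44, 4.58], [0.02, 2.06], [-3.01, 3.01]. Speed limits (rad/s): [2.39, 2.39, 3.01, 3.01, 3.14, 3.14, 3.14].

### API

Orientations are given as a rotation vector (axis times angle).
In Python, from cell import env gives the robot as it stands.
- The arm moves only by the shell command python3 -m creep 'ROWS' [FORCE]. ROWS is JSON, one flat list of numbers, 5 for each row, row after row: the shift along the tool's x, y, z in units of 30 mm (1.0 is 30 mm), then the turn about the tool's z in units of 6 degrees (1.0 is 6 degrees), then the finger opening in mm, from 0 to 85.4. A call has 1 to 5 rows; each row is the pose to reach, as a shift and turn from the pose commanded when the call began, along the tool's axes at that moment; what a row does not reach only later rows make up. A row lasts 1/12 s, in which the tool goes at most 41.7 mm and 7.16 degrees, less where a joint would pass 70% of its speed; a pose out of reach is approached as far as the arm can. A call with a gripper value outside its range is refused whole. The fingers move at their own pace and stop on an object; FORCE is the grip in N (left out, the last holds). Time passes only in rows, so rows that repeat a pose let the fingers close. It gives the time, the measured TCP pose, the force, the opening and the grip force at its end, in the units of the state.
- env.state(): the state, without advancing time (a new reading comes with each control period).
- env.get_image(name): name is "scene" or "side" or "wrist"; returns (picture, depth): 420x560x3 uint8, red, green, blue; 420x560 float32, m along the optical axis (not along the pixel's ray), 0 where there is no reading.
- env.camera_model(name): a dict with "camera_matrix" (3x3 intrinsics, pixels), "world_from_camera" (4x4, takes a point from camera to world coordinates). Camera axes: x right, y down, z forward; pixel columns grow to the right and rows downward; lengths in m; the calibration is good to about 2 mm. The wrist camera is an equidistant fisheye: a pixel r from the principal point sees the ray r / f radians off the axis. A picture is of the moment at which its call begins: read the wrist's pose just before it. camera_model takes no time and is no camera call; for the wrist camera it gives the pose at the moment of the call.
- env.sign_off(): hands the job in; it is judged then, once.
The state is a dict: "t": time; "joint_pos": joint angles; "qd": joint speeds; "tau": joint torques, N m; "eef_pos": TCP position; "tcp_rot": TCP orientation; "force": force on the tool from outside, world axes, zero at the start; "wrist_torque": the same for the moment, N m; "width": finger opening in m; "grip_force": force on a finger pad.
Only numpy, scipy, OpenCV 4.12 (cv2) and the standard library are available. Lean on these libraries where they do the work, as an engineer would, in place of code of your own. Each camera call takes 0.05 s, during which the arm holds its last target. There are 200 camera calls.

### The job

Get the pharmacy's tablet deblister ready: take the pressing roller off its cradle and push it down past the orange sprung jaw until it is fully home in the machine's sloping fork clip, blue end towards the blue drive housing, with the jaw snapped back over it. Lay the aluminium guide bar on the feed bed, rib up, flush against the dark stop lip along its whole length and centred on it. Leave both released, and leave the jars and the vial where they stand.

Things in the scene. Friction and masses are not known exactly. Their poses are not given: they have to be found in the camera images.
- machine: White deblister, fixed, x -120 to 160, y +-125 mm. Origin on the bench; +x towards its tall motor hood, -x towards the flat feed bed, +y towards the blue drive housing. Base and bed top at z 34. Hood x 95 to 160, z to 200. Side housings at |y| 98 to 125, x 2 to 58, z to 89. Two fork cheeks 12 thick at y +-48, free between them but for a hinge pin about 36 below the seat.
- visor (a point): Middle of the front lower edge of the grey visor that juts from the hood over the roller, machine frame (40, 0, 190): x 40 to 102, y +-110, z 190 to 198. It keeps a vertical gripper off the fork.
- seat (a point): Axis of the fully seated roller, midway between the fork cheeks: machine frame (30, 0, 95), machine axes. The fork slots, 14 wide, open upward and forward at 35 degrees from vertical: the way in is (0.574, 0, -0.819) in machine axes. Prongs and jaw reach 30 out along the slot from the seat; the back prong is flared, the front one short.
- jaw (a joint): Orange sprung jaw: two arms just outside the cheeks (|y| 56 to 61) on one hinge pin along the machine's y. 0 = closed, nose over the slot; grows to 0.4 rad as the nose swings forward (-x) out of the slot. Its sloping top is a cam: a rod pushed down the slot with about 10 N opens it to about 0.17 rad; it snaps back to 0 over a seated rod.
- jaw_nose (a point): Tip of the jaw's nose midway between its two arms; when closed it is 9 mm out along the slot from the seat.
- stop (a point): On the feed bed's surface at the middle of the face of the dark stop lip that looks to the machine's -x: machine frame (-35, 0, 34). Same axes as the machine. The lip runs along y, 150 long, 6 high, 6 thick.
- roller: Pressing roller, 160 long, 180 g. Origin mid-axis; own y along the axis towards the blue end. Steel rod 12 diameter, bare for gripping over |y| < 22; rubber rings 22 diameter at |y| 22 to 34; bare journals |y| 34 to 70 lie in the forks with 8 play either way; end caps 18 diameter, blue at +y, black at -y. Starts level on its cradle, axis 45 above the bench.
- drive_end (a point): Centre of the end face of the roller's blue cap, 80 from the roller's origin along its y.
- cradle: Grey holder fixed to the bench, base 60 (x) x 130 (y) x 8 mm, origin under its middle. Two notched posts 10 thick at y +-48, up to z 49, open to the top, hold the roller along the cradle's y. The space between the posts is free down to z 8.
- mat: Green mat fixed to the bench, 110 (x) x 170 (y) x 4 mm, origin under its middle; the guide bar starts on it.
- guide: Aluminium guide bar (straightedge) of T section, 160 g. Origin: centre of its underside; own y along its length. Foot 130 long (y), 26 wide (x), 6 thick; along its middle a grip rib 10 wide up to z 24, full length. Both long edges are alike. Flush at the stop lip, its origin is 13 from the lip face.
- jar_a: Amber jar with white cap, radius 30, height 100 mm, origin under its middle; loose, to be left alone.
- jar_b: Amber jar with red cap, radius 30, height 100 mm, origin under its middle; loose, to be left alone.
- vial: Small amber vial, radius 16, height 50 mm, origin under its middle; stands on a front corner of the feed bed; loose, to be left alone.
There are look-alikes about, which are no part of the job. Leave any green or yellow look-alike of the roller alone.

How it is judged:
By the outcome, as a careful person would: the job done as asked, in the order asked, and still so for the second after the job is handed in, with the robot touching nothing.
It also fails if it takes over 66 s, if anything falls off the work surface, if the arm or the gripper's body presses on something with over 40 N, if the wrist force passes 120 N, or if a joint passes its speed limit or range.

## Working session

There is one attempt and no reset: what is moved stays moved. The work goes in short steps, Python scripts to look and compute and a shell command to move; the robot and the scene stay as the last step left them, time stands still between calls to the robot, and variables do not carry over. Pictures are saved under pics/ and viewed, at most 10 in all, crops included, and the job is handed in when it is done.

```bash
ls; mkdir -p pics; cat > h.py <<'E'
import numpy as np, cv2
from cell import env
def grab(n,tag):
    m=env.camera_model(n); im,d=env.get_image(n); cv2.imwrite(f'pics/{tag}.png',im[:,:,::-1])
    np.savez(f'pics/{tag}.npz',im=im,d=d,K=m['camera_matrix'],T=m['world_from_camera']); return im,d
def cloud(tag):  # pinhole cameras: HxWx3 world points
    z=np.load(f'pics/{tag}.npz'); K,T,d=z['K'],z['T'],z['d']; v,u=np.mgrid[:420,:560]
    P=np.stack([(u-K[0,2])/K[0,0]*d,(v-K[1,2])/K[1,1]*d,d],-1)@T[:3,:3].T+T[:3,3]
    P[d==0]=np.nan; return z['im'],P
E
python3 - <<'E'
from h import *
np.set_printoptions(precision=3,suppress=True)
for n in('scene','side'):
    grab(n,n+'0'); m=env.camera_model(n); print(n,m)
a=cv2.imread('pics/scene0.png');
cv2.imwrite('pics/s.png',cv2.resize(a,(800,600),interpolation=cv2.INTER_CUBIC))
a=cv2.imread('pics/side0.png');
cv2.imwrite('pics/d.png',cv2.resize(a,(800,600),interpolation=cv2.INTER_CUBIC))
print(env.state())
E
```

```text
pics
scene {'camera_matrix': array([[389.472,   0.   , 282.948],
       [  0.   , 389.472, 204.525],
       [  0.   ,   0.   ,   1.   ]]), 'world_from_camera': array([[-0.169,  0.57 , -0.804,  1.256],
       [ 0.986,  0.108, -0.13 ,  0.057],
       [ 0.013, -0.815, -0.58 ,  0.699],
       [ 0.   ,  0.   ,  0.   ,  1.   ]])}
side {'camera_matrix': array([[410.72,   0.  , 277.77],
       [  0.  , 410.72, 210.9 ],
       [  0.  ,   0.  ,   1.  ]]), 'world_from_camera': array([[ 0.923, -0.271,  0.273,  0.119],
       [-0.384, -0.684,  0.62 , -0.904],
       [ 0.018, -0.677, -0.736,  1.118],
       [ 0.   ,  0.   ,  0.   ,  1.   ]])}
{'t': 0.1, 'joint_pos': array([-0.063,  0.384,  0.016,  1.371, -0.006,  1.388, -0.046]), 'qd': array([ 0.001, -0.001, -0.001, -0.001,  0.   ,  0.001, -0.   ]), 'tau': array([  0.002, -62.913,   0.847, -37.276,   0.017,   0.01 ,   0.   ]), 'eef_pos': array([0.625, 0.   , 0.303]), 'tcp_rot': array([-2.22 , -2.221,  0.002]), 'force': array([-0.284, -0.379,  0.063]), 'wrist_torque': array([-0.018, -0.002,  0.046]), 'grip_force': 0.0, 'width': 0.08522364604362788}
```

View pics/s.png

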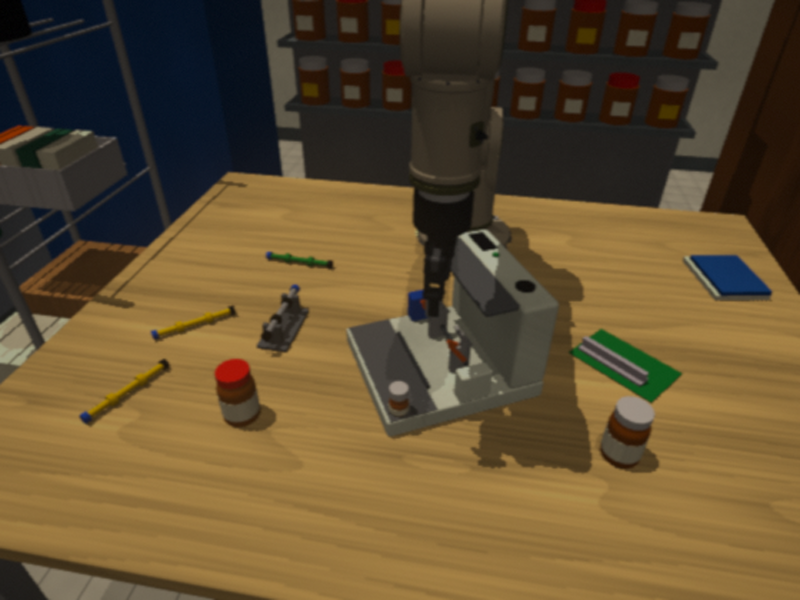

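View pics/d.png

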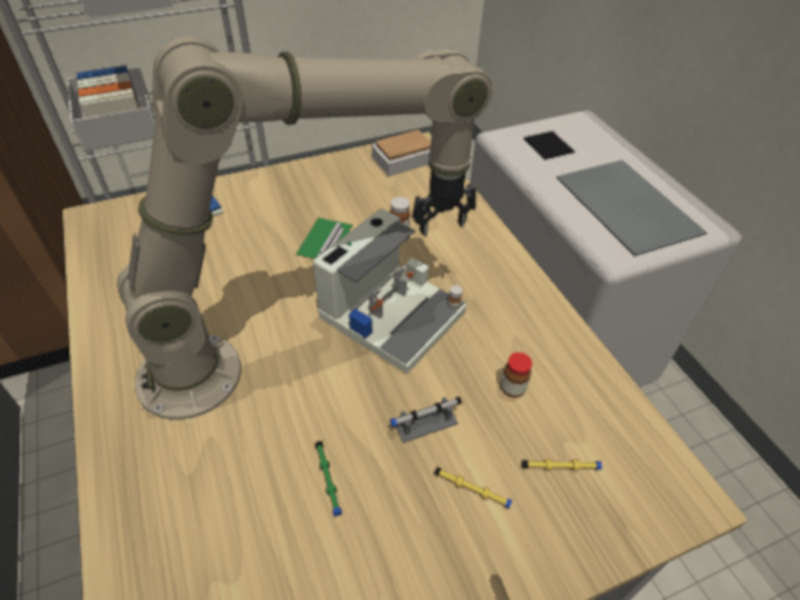

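```bash
python3 - <<'E'
from h import *
def crop(n,u0,u1,v0,v1,k):
    a=cv2.imread(f'pics/{n}0.png')[v0:v1,u0:u1]
    a=np.clip(a.astype(float)*1.5,0,255).astype('u1')
    a=cv2.resize(a,None,fx=k,fy=k,interpolation=cv2.INTER_CUBIC)
    for u in range(-(-u0//10)*10,u1,10): cv2.putText(a,str(u),((u-u0)*k,9),0,.3,(0,0,255)); cv2.line(a,((u-u0)*k,10),((u-u0)*k,14),(0,0,255))
    for v in range(-(-v0//10)*10,v1,10): cv2.putText(a,str(v),(0,(v-v0)*k+3),0,.3,(0,0,255)); cv2.line(a,(22,(v-v0)*k),(26,(v-v0)*k),(0,0,255))
    return a
cv2.imwrite('pics/c1.png',crop('side',212,340,142,262,5))
B=np.zeros((600,800,3),'u1')
for c,x,y in[(crop('side',268,332,272,312,6),0,0),(crop('scene',175,225,195,250,6),390,0),(crop('side',204,254,150,184,6),0,340),(crop('scene',396,480,228,283,4),310,340)]:
    B[y:y+c.shape[0],x:x+c.shape[1]]=c
cv2.imwrite('pics/c2.png',B)
for n in('side0','scene0'):
    im,P=cloud(n); x,y,z=np.moveaxis(P,-1,0); hsv=cv2.cvtColor(im,cv2.COLOR_RGB2HSV)
    inb=(x>.3)&(x<.9)&(abs(y)<.5)
    for nm,a,b in[('hoodtop',.193,.206),('bed',.031,.037)]:
        m=inb&(z>a)&(z<b); m=cv2.morphologyEx(m.astype('u1'),cv2.MORPH_OPEN,np.ones((2,2)))>0
        print(n,nm,m.sum(),P[m].mean(0), cv2.minAreaRect((P[m][:,:2]*1000).astype('f4')))
    g=inb&(hsv[...,0]>45)&(hsv[...,0]<80)&(hsv[...,1]>120)&(z<.02)&(y>0)
    print('mat',g.sum(),cv2.minAreaRect((P[g][:,:2]*1000).astype('f4')),P[g][:,2].mean())
    j=inb&(z>.01)&(z<.026)&g.any()&(y>.15)
    print('rib',j.sum(),cv2.minAreaRect((P[j][:,:2]*1000).astype('f4')) if j.sum() else 0)
E
```

```text
side0 hoodtop 1669 [nan nan nan] ((540.2273559570312, 117.60879516601562), (425.63055419921875, 111.48869323730469), 32.84185028076172)
side0 bed 563 [nan nan nan] ((470.55303955078125, -29.4830322265625), (189.13536071777344, 691.0158081054688), 16.72910499572754)
mat 292 ((429.9403991699219, 333.17449951171875), (156.54879760742188, 93.7337646484375), 48.18638229370117) 0.007059603298483921
rib 151 ((608.1435546875, 328.39276123046875), (341.6319885253906, 530.867431640625), 89.82693481445312)
scene0 hoodtop 2641 [nan nan nan] ((nan, nan), (nan, 0.0), nan)
scene0 bed 4171 [nan nan nan] ((686.083740234375, 2.592926025390625), (435.38385009765625, 471.3415832519531), 46.08940124511719)
mat 1118 ((436.650146484375, 335.6173095703125), (166.3839874267578, 109.5345458984375), 51.16202926635742) 0.0045867390610255495
rib 513 ((546.1307373046875, 284.25091552734375), (200.18601989746094, 217.6751251220703), 55.31919860839844)
```

View pics/c1.png

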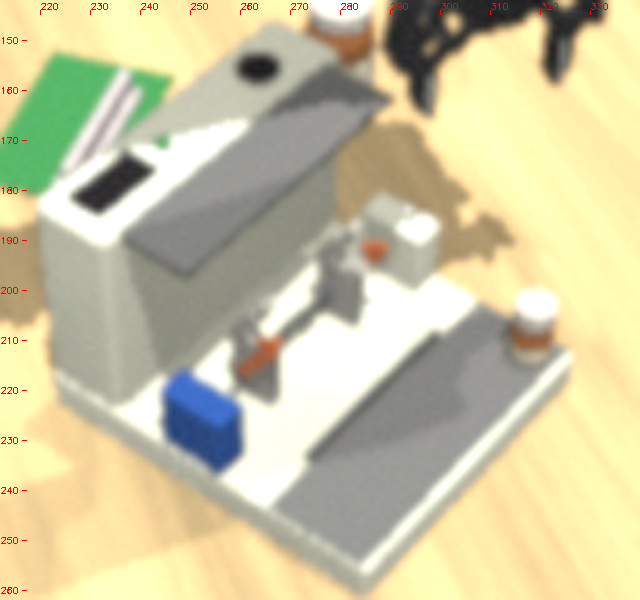

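View pics/c2.png

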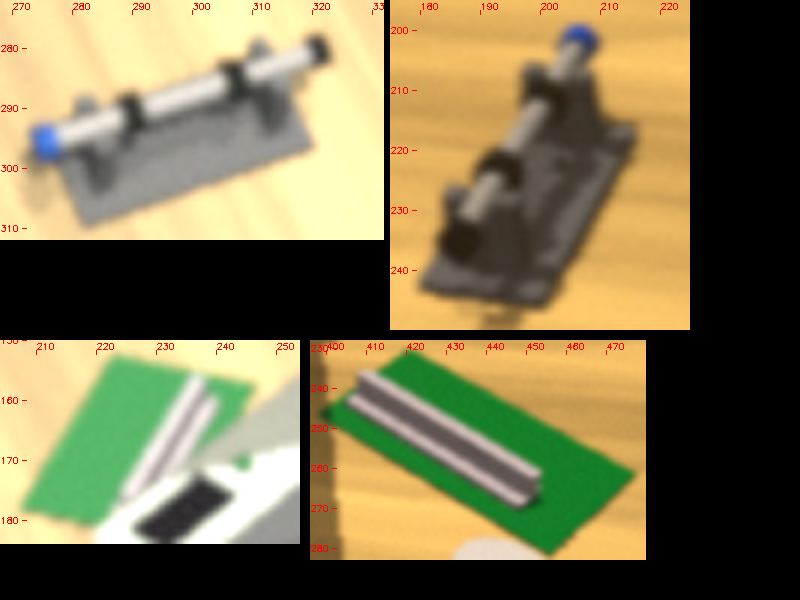

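```bash
cat > fit.py <<'E'
from h import *
from scipy.optimize import least_squares
def proj(n,X):
    z=np.load(f'pics/{n}0.npz'); K,T=z['K'],z['T']; c=(X-T[:3,3])@T[:3,:3]; return c[:,:2]/c[:,2:]*K[0,0]+K[:2,2]
def fit(obs,x0):
    def f(p,each=False):
        c,s=np.cos(p[2]),np.sin(p[2]); R=np.array([[c,-s,0],[s,c,0],[0,0,1]]); r=[]
        for n,l in obs.items():
            l=np.array(l,float); r.append(proj(n,l[:,:3]/1000@R.T+[p[0],p[1],0])-l[:,3:])
        return np.concatenate(r) if each else np.concatenate(r).ravel()
    s=least_squares(f,x0,loss='soft_l1'); return s.x,f(s.x,True)
E
python3 - <<'E'
from fit import *
np.set_printoptions(precision=4,suppress=True)
M={'side':[(-120,125,34,284.4,255.2),(-120,125,0,284.4,261),(-120,-125,34,326.4,212.4),(160,125,34,223.4,216.4),(40,110,190,249.6,197.2),(40,-110,194,290.2,161.8),(-35,75,34,274.4,233.8),(-35,-75,37,300,210)],
'scene':[(-120,125,34,243.6,229.6),(-120,-125,34,273,296),(160,-125,34,379.4,267.4),(-32,75,40,280,233),(-32,-75,40,299.6,269.5)]}
for k in(M,{'side':M['side']},{'scene':M['scene']}):
    p,r=fit(k,[.6,.0,1.5]); print('machine',p); 
    if k is M: print(r.round(1).tolist())
Rr={'side':[(0,75,45,275.5,295.7),(0,-75,45,320.5,280.7)],'scene':[(0,75,45,206.7,201.7),(0,-75,45,186.3,235.3)]}
for k in(Rr,{'side':Rr['side']},{'scene':Rr['scene']}):
    p,r=fit(k,[.6,-.25,1.5]); print('roller',p); 
    if k is Rr: print(r.round(1).tolist())
for sgn in(1,):
    p,r=fit({'scene':[(0,65,28,408.5,236.25),(0,-65,28,453.5,261)]},[.43,.33,.8]); print('guide',p,r.round(1).tolist())
im,P=cloud('scene0')
for u,v in[(420,243),(430,248),(440,254)]: print(P[v-3:v+8,u].round(3).tolist())
E
```

```text
machine [ 0.5157 -0.0154  2.0845]
[[0.4, 0.3], [0.1, 0.6], [0.5, -0.8], [-1.5, -1.0], [-0.6, 0.2], [0.4, -0.6], [-0.5, -0.2], [-0.3, -2.0], [-1.4, -0.6], [-1.7, 0.5], [2.1, -0.2], [-0.9, -1.3], [0.4, 0.5]]
machine [ 0.5158 -0.0168  2.0816]
machine [ 0.5153 -0.014   2.0838]
roller [ 0.4525 -0.3139  1.5505]
[[-0.4, -0.6], [-0.0, -0.7], [-0.7, 0.3], [-0.3, -0.9]]
roller [ 0.4522 -0.3161  1.5514]
roller [ 0.4539 -0.3119  1.545 ]
guide [0.4454 0.3132 2.4837] [[-0.2, -0.2], [0.2, 0.2]]
[[0.389, 0.299, 0.006], [0.423, 0.29, 0.029], [0.425, 0.29, 0.027], [0.428, 0.29, 0.026], [0.432, 0.29, 0.026], [0.431, 0.29, 0.023], [0.431, 0.291, 0.019], [0.434, 0.291, 0.019], [0.432, 0.292, 0.013], [0.434, 0.293, 0.011], [0.437, 0.292, 0.01]]
[[0.402, 0.324, 0.003], [0.408, 0.323, 0.004], [0.443, 0.313, 0.03], [0.448, 0.312, 0.031], [0.449, 0.312, 0.028], [0.452, 0.312, 0.027], [0.452, 0.313, 0.024], [0.455, 0.313, 0.023], [0.451, 0.315, 0.017], [0.453, 0.315, 0.015], [0.453, 0.316, 0.011]]
[[0.427, 0.346, 0.007], [0.428, 0.346, 0.004], [0.461, 0.335, 0.029], [0.464, 0.335, 0.028], [0.471, 0.333, 0.031], [0.472, 0.334, 0.028], [0.472, 0.335, 0.025], [0.473, 0.335, 0.023], [0.473, 0.336, 0.019], [0.472, 0.337, 0.015], [0.474, 0.337, 0.014]]
```

```bash
cat > to.py <<'E'
import sys
from h import *
from scipy.spatial.transform import Rotation as R
# usage: to.py x y z closing_deg [m]  (m: x,y,z mm in machine frame)
MX,MY,MA=0.5157,-0.0155,2.083
def m2w(x,y,z): c,s=np.cos(MA),np.sin(MA); return np.array([MX+(c*x-s*y)/1e3,MY+(s*x+c*y)/1e3,z/1e3])
if __name__=='__main__':
    a=[float(v) for v in sys.argv[1:5]]; s=env.state(); r=R.from_rotvec(s['tcp_rot']).as_matrix()
    p=m2w(*a[:3]) if len(sys.argv)>5 else np.array(a[:3])
    d=(p-s['eef_pos'])@r/.03; yaw=np.degrees(np.arctan2(r[1,1],r[0,1]))
    print('t',round(s['t'],2),'pos',s['eef_pos'].round(4),'yaw',yaw.round(2),'F',s['force'].round(1),'w',round(s['width'],4),'tilt',r[2,2].round(5))
    print('shift',d.round(2),'turn',round(((yaw-a[3]+90)%180-90)/6,2),'j',s['joint_pos'].round(2))
E
python3 to.py 0.453 -0.314 0.2 -91.2
```

```text
t 0.1 pos [6.247e-01 1.000e-04 3.030e-01] yaw 0.01 F [-0.3 -0.4  0.1] w 0.0852 tilt -1.0
shift [-10.47  -5.72   3.44] turn -14.8 j [-0.06  0.38  0.02  1.37 -0.01  1.39 -0.05]
```

```bash
python3 -m creep '[-1,-0.5,0,1.1,85, -2,-1,0,2.2,85, -3,-1.6,0,3.3,85, -4,-2.2,0,4.4,85, -5,-2.8,0,5.5,85]'; python3 to.py 0.453 -0.314 0.23 -91.2
```

```text
t: 0.52
eef_pos: [0.5398, -0.1512, 0.3034]
tcp_rot: [-2.764, -1.491, 0.001]
force: [1.7, -0.6, 0.9]
width: 0.0853
grip_force: 0.0
t 0.52 pos [ 0.5398 -0.1512  0.3034] yaw -33.32 F [ 1.7 -0.6  0.9] w 0.0853 tilt -1.0
shift [-6.12  0.57  2.45] turn 9.65 j [ 0.07  0.24  0.17  1.56 -0.04  1.34 -0.33]
```

```bash
python3 -m creep '[-1.2,0.1,0.4,1.1,85, -2.4,0.2,0.9,2.2,85, -3.6,0.3,1.5,3.3,85, -4.9,0.5,2,4.4,85, -6,0.6,2.4,5.5,85]'; python3 to.py 0.453 -0.314 0.2 -91.2
```

```text
t: 0.93
eef_pos: [0.4561, -0.3126, 0.2306]
tcp_rot: [-3.075, -0.643, 0.002]
force: [1.1, 0.1, -0.5]
width: 0.0851
grip_force: 0.0
t 0.93 pos [ 0.4561 -0.3126  0.2306] yaw -66.38 F [ 1.1  0.1 -0.5] w 0.0851 tilt -1.0
shift [-0.11  0.    1.02] turn 4.14 j [ 0.26  0.28  0.34  1.69 -0.1   1.19 -0.53]
```

```bash
python3 -m creep '[0,0,0,1,85, 0,0,0,2,85, 0,0,0,3,85, 0,0,0,4,85, 0,0,0,4,85]'; python3 to.py 0.453 -0.314 0.113 -91.2; python3 -c "
from h import *
im,d=grab('wrist','w1'); print(env.camera_model('wrist'))
cv2.imwrite('pics/w1v.png',cv2.resize(cv2.imread('pics/w1.png'),(800,600)))"
```

```text
t: 1.35
eef_pos: [0.4578, -0.3106, 0.2314]
tcp_rot: [-3.141, 0.008, 0.002]
force: [0.6, -0.2, 0.4]
width: 0.0845
grip_force: 0.0
t 1.35 pos [ 0.4578 -0.3106  0.2314] yaw -90.29 F [ 0.6 -0.2  0.4] w 0.0845 tilt -1.0
shift [-0.16  0.12  3.95] turn 0.15 j [ 0.21  0.29  0.4   1.69 -0.12  1.19 -0.94]
{'camera_matrix': array([[325.1922621 ,   0.        , 280.40555394],
       [  0.        , 325.1922621 , 210.44639613],
       [  0.        ,   0.        ,   1.        ]]), 'world_from_camera': array([[ 6.61440582e-04, -9.64610616e-01, -2.63677687e-01,
         5.24407630e-01],
       [-9.99999771e-01, -5.99513356e-04, -3.15322408e-04,
        -3.09459078e-01],
       [ 1.46085047e-04,  2.63677835e-01, -9.64610791e-01,
         3.00716206e-01],
       [ 0.00000000e+00,  0.00000000e+00,  0.00000000e+00,
         1.00000000e+00]])}
```

View pics/w1v.png

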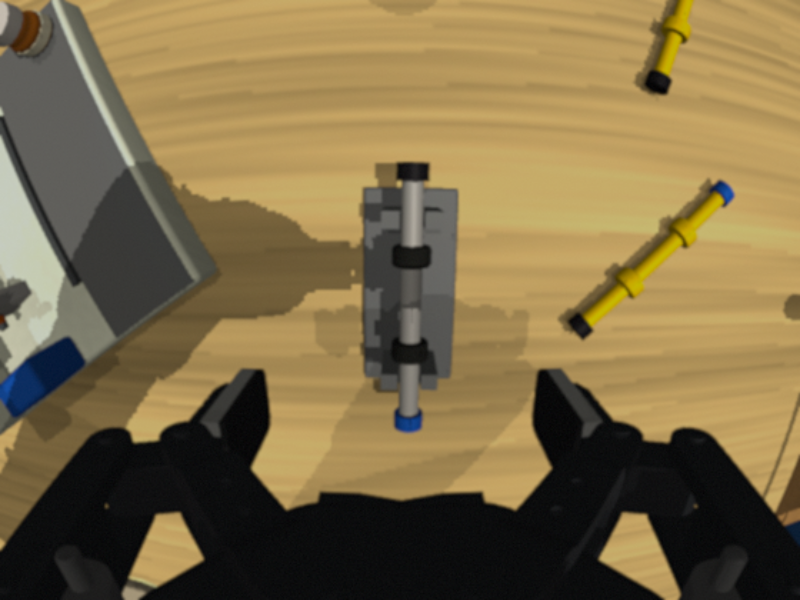

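```bash
cat >> h.py <<'E'
def wpt(tag,u,v,z):  # fisheye pixel -> world at height z
    q=np.load(f'pics/{tag}.npz'); K,T=q['K'],q['T']; a=np.array([u-K[0,2],v-K[1,2]]); r=np.hypot(*a); th=r/K[0,0]
    d=T[:3,:3]@np.r_[a/max(r,1e-9)*np.sin(th),np.cos(th)]; return T[:3,3]+d*(z-T[2,3])/d[2]
E
python3 -c "
from h import *
for u,v,z in[(411,257,.05),(409,351,.05),(408,422,.048),(412,172,.048)]: print(wpt('w1',u/800*560,v/600*420,z).round(4))
from to import m2w
for u,v,z,m in[(217,273,.034,(-120,125,34)),(76,283,.034,(-35,75,34))]: print(wpt('w1',u*.7,v*.7,z).round(4),m2w(*m).round(4))
"
```

```text
[ 0.4805 -0.3154  0.05  ]
[ 0.4255 -0.3143  0.05  ]
[ 0.3769 -0.3137  0.048 ]
[ 0.5268 -0.3161  0.048 ]
[ 0.4698 -0.1962  0.034 ] [ 0.4656 -0.1814  0.034 ]
[ 0.4657 -0.0802  0.034 ] [ 0.4675 -0.0828  0.034 ]
```

```bash
python3 to.py 0.4525 -0.3148 0.112 -90.9;  python3 -m creep '[-0.1,0.1,1,0.1,60, -0.17,0.14,2,0.1,40, -0.17,0.14,3,0.1,40, -0.17,0.14,3.98,0.1,40, -0.17,0.14,3.98,0.1,40]'; python3 to.py 0.4525 -0.3148 0.112 -90.9
```

```text
t 1.4 pos [ 0.4579 -0.3106  0.2315] yaw -89.9 F [ 0.  -0.5  1.1] w 0.0852 tilt -1.0
shift [-0.18  0.14  3.98] turn 0.17 j [ 0.21  0.29  0.4   1.69 -0.12  1.19 -0.93]
t: 1.82
eef_pos: [0.4501, -0.3126, 0.1069]
tcp_rot: [-3.137, 0.01, 0.013]
force: [-0.8, 1.7, -0.8]
width: 0.0402
grip_force: 0.0
t 1.82 pos [ 0.4501 -0.3126  0.1069] yaw -90.36 F [-0.8  1.7 -0.8] w 0.0402 tilt -0.99995
shift [ 0.08  0.07 -0.17] turn 0.09 j [ 0.24  0.43  0.38  1.82 -0.19  0.94 -0.87]
```

```bash
python3 -m creep '[0,0,0,0,40, 0,0,0,0,40]' >/dev/null;  python3 to.py 0.4525 -0.3148 0.112 -90.9
```

```text
t 1.98 pos [ 0.4536 -0.3154  0.114 ] yaw -90.51 F [ 0.8 -0.6  0.8] w 0.0401 tilt -1.0
shift [-0.04 -0.02  0.07] turn 0.07 j [ 0.24  0.42  0.38  1.81 -0.19  0.95 -0.88]
```

Settling ripple only. Close on the rod.

```bash
python3 -m creep '[0,0,0.05,0,10, 0,0,0.05,0,8, 0,0,0.05,0,8, 0,0,0.05,0,8, 0,0,0.05,0,8]' 45;  python3 to.py 0.4525 -0.3148 0.112 -90.9
```

```text
t: 2.4
eef_pos: [0.4538, -0.3152, 0.1127]
tcp_rot: [3.141, -0.015, 0.004]
force: [-1.0, 1.1, 5.2]
width: 0.0097
grip_force: 43.9
t 2.4 pos [ 0.4538 -0.3152  0.1127] yaw -90.56 F [-1.   1.1  5.2] w 0.0097 tilt -1.0
shift [-0.04 -0.01  0.02] turn 0.06 j [ 0.24  0.42  0.38  1.81 -0.19  0.94 -0.88]
```

```bash
python3 -m creep '[0,0,0,0,25, 0,0,0,0,25, 0,0,0.23,0,25, 0,0,0.23,0,25, 0,0,0.23,0,25]' 45 >/dev/null; python3 -m creep '[0,0,0,0,8, 0,0,0,0,8, 0,0,0,0,8, 0,0,0,0,8, 0,0,0,0,8]' 45;  python3 to.py 0.4525 -0.3148 0.112 -90.9
```

```text
t: 3.23
eef_pos: [0.4528, -0.315, 0.104]
tcp_rot: [-3.142, 0.017, 0.0]
force: [0.1, -0.5, -0.8]
width: 0.0106
grip_force: 43.8
t 3.23 pos [ 0.4528 -0.315   0.104 ] yaw -90.61 F [ 0.1 -0.5 -0.8] w 0.0106 tilt -1.0
shift [-0.01 -0.01 -0.27] turn 0.05 j [ 0.25  0.43  0.37  1.82 -0.19  0.93 -0.87]
```

```bash
python3 -m creep '[0,0,0,0,20, 0,0,-0.16,0,20, 0,0,-0.16,0,20, 0,0,-0.16,0,20]' 45 >/dev/null; python3 -m creep '[0,0,0,0,8, 0,0,0,0,8, 0,0,0,0,8, 0,0,0,0,8, 0,0,0,0,8]' 45;  python3 to.py 0.4525 -0.3148 0.112 -90.9
```

```text
t: 3.98
eef_pos: [0.4532, -0.315, 0.1092]
tcp_rot: [3.141, -0.016, 0.001]
force: [-0.5, 1.4, 5.3]
width: 0.0101
grip_force: 43.9
t 3.98 pos [ 0.4532 -0.315   0.1092] yaw -90.59 F [-0.5  1.4  5.3] w 0.0101 tilt -1.0
shift [-0.02 -0.01 -0.09] turn 0.05 j [ 0.25  0.42  0.38  1.82 -0.19  0.94 -0.88]
```

```bash
python3 -m creep '[0,0,-0.2,0,8, 0,0,-0.6,0,8, 0,0,-1.2,0,8, 0,0,-2.0,0,8, 0,0,-2.8,0,8]' 60; python3 -m creep '[0,0,-0.9,0,8, 0,0,-1.8,0,8, 0,0,-2.2,0,8, 0,0,-2.2,0,8]'; python3 to.py 0 0 260 -60.6 m; python3 -c "
from h import *
im,d=grab('wrist','w2'); a=cv2.imread('pics/w2.png')[90:330,120:440]
b=cv2.imread('pics/w2.png')
grab('side','sd2'); c=cv2.imread('pics/sd2.png')[200:330,220:380]
B=np.zeros((600,800,3),'u1'); B[:360,:480]=cv2.resize(a,(480,360)); B[210:600,320:800]=cv2.resize(c,(480,390)); cv2.imwrite('pics/w2v.png',B)"
```

```text
t: 4.4
eef_pos: [0.4523, -0.3145, 0.1938]
tcp_rot: [-3.141, 0.016, 0.003]
force: [0.7, -0.4, -0.9]
width: 0.0093
grip_force: 58.6
t: 4.73
eef_pos: [0.4539, -0.3157, 0.263]
tcp_rot: [3.139, -0.017, 0.008]
force: [0.2, 0.0, -2.0]
width: 0.0097
grip_force: 58.7
t 4.73 pos [ 0.4539 -0.3157  0.263 ] yaw -90.6 F [ 0.2  0.  -2. ] w 0.0097 tilt -0.99998
shift [  1.96 -10.03   0.09] turn -5.0 j [ 0.21  0.26  0.41  1.66 -0.11  1.25 -0.94]
```

View pics/w2v.png

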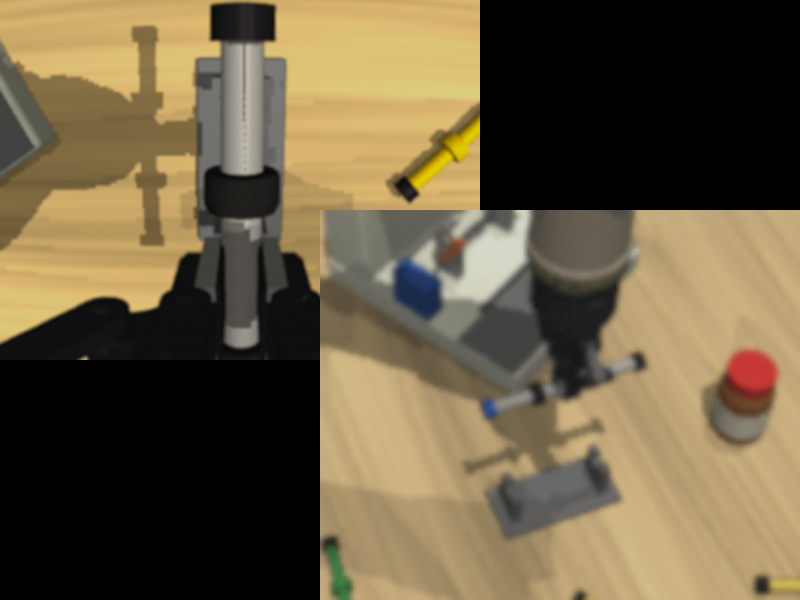

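```bash
cat >> h.py <<'E'
def wdep(tag,u,v):
    q=np.load(f'pics/{tag}.npz'); K,T=q['K'],q['T']; d=q['d'][int(v),int(u)]; a=np.array([u-K[0,2],v-K[1,2]]); r=np.hypot(*a); th=r/K[0,0]
    return T[:3,:3]@np.r_[a/r*np.tan(th)*d,d]+T[:3,3]
E
python3 -c "
from h import *
for v in(95,110,120,130,140,160,170,190,240,270,300,310): print(v,wdep('w2',281,v).round(4))"
python3 -m creep '[0.2,-1.1,0,-0.6,8, 0.5,-2.3,0,-1.2,8, 0.8,-3.6,0,-1.9,8, 1.1,-4.9,0,-2.5,8, 1.4,-6.1,0,-3.1,8]'; python3 to.py 13 0 260 -60.6 m
```

```text
95 [ 0.5318 -0.316   0.207 ]
110 [ 0.5259 -0.3159  0.2078]
120 [ 0.5221 -0.3159  0.2044]
130 [ 0.5182 -0.3158  0.2035]
140 [ 0.5142 -0.3158  0.2042]
160 [ 0.5063 -0.3157  0.204 ]
170 [ 0.5022 -0.3157  0.2037]
190 [ 0.4941 -0.3156  0.2039]
240 [ 0.4726 -0.3153  0.2036]
270 [ 0.4588 -0.3152  0.2041]
300 [ 0.4432 -0.315   0.2036]
310 [ 0.4374 -0.3149  0.2029]
t: 5.25
eef_pos: [0.496, -0.1298, 0.257]
tcp_rot: [-3.101, -0.497, 0.005]
force: [0.9, -0.4, -2.4]
width: 0.0091
grip_force: 58.9
t 5.25 pos [ 0.496  -0.1298  0.257 ] yaw -71.79 F [ 0.9 -0.4 -2.4] w 0.0091 tilt -0.99999
shift [ 1.73 -3.84 -0.1 ] turn -1.86 j [-0.03  0.17  0.25  1.75 -0.04  1.23 -1.02]
```

```bash
python3 to.py -5 0 260 -60.6 m; python3 -m creep '[0.5,-1,-0.05,-0.6,8, 1.1,-2.2,-0.1,-1.2,8, 1.5,-3.2,-0.1,-1.86,8, 1.5,-3.2,-0.1,-1.86,8, 1.5,-3.2,-0.1,-1.86,8]' >/dev/null; python3 to.py -5 0 260 -60.6 m; python3 -c "
from h import *
im,d=grab('wrist','w3'); cv2.imwrite('pics/w3v.png',cv2.resize(cv2.imread('pics/w3.png'),(800,600)))"
```

```text
t 5.25 pos [ 0.496  -0.1298  0.257 ] yaw -71.79 F [ 0.9 -0.4 -2.4] w 0.0091 tilt -0.99999
shift [ 1.85 -3.25 -0.1 ] turn -1.86 j [-0.03  0.17  0.25  1.75 -0.04  1.23 -1.02]
t 5.67 pos [ 0.5092 -0.0244  0.26  ] yaw -60.53 F [-0.8 -0.2 -2.8] w 0.0093 tilt -0.99999
shift [ 0.33  0.02 -0.  ] turn 0.01 j [-0.15  0.16  0.15  1.75 -0.03  1.23 -1.05]
```

View pics/w3v.png

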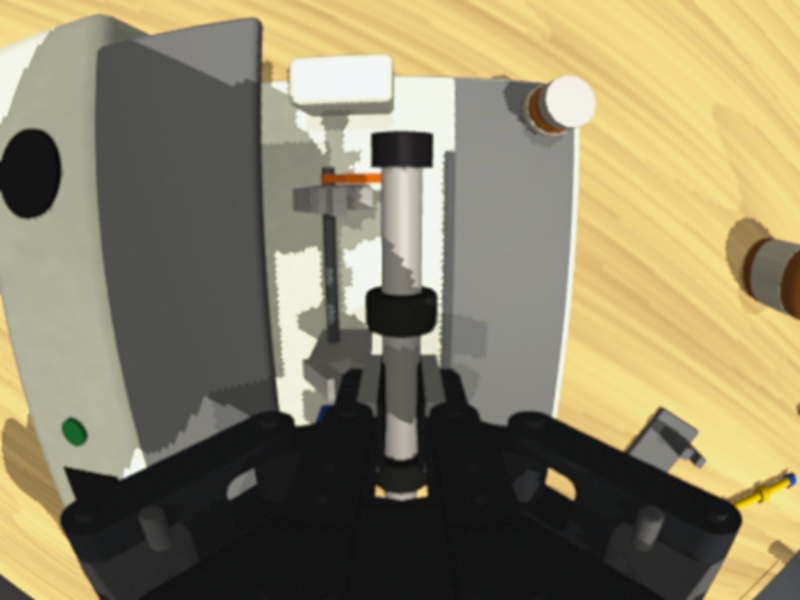

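```bash
python3 -c "
from h import *
from to import *
def w2m(p): c,s=np.cos(MA),np.sin(MA); d=(p-[MX,MY,0])*1e3; return np.array([c*d[0]+s*d[1],-s*d[0]+c*d[1],d[2]]).round(1)
for u,v,m in[(393,60,(2,-125,89)),(290,62,(58,-125,89)),(392,106,(2,-98,89)),(290,104,(58,-98,89)),(455,152,(-35,-75,40)),(445,152,(-29,-75,40)),(260,19,(40,-110,198)),(263,150,(40,None,198)),(268,300,(40,None,198)),(274,400,(40,None,198)),(443,330,(-29,None,40)),(577,160,(-120,None,34)),(568,330,(-120,None,34)),(293,190,('pr',-48,119)),(320,179,('jaw',-58,110))]:
  print(m,w2m(wpt('w3',u*.7,v*.7,m[2]/1e3)), w2m(wdep('w3',u*.7,v*.7)))
print('tcp',w2m(env.state()['eef_pos']))
for v in(160,200,250,300,400,430): print('rod',w2m(wdep('w3',402*.7,v*.7)))
"
```

```text
(2, -125, 89) [   0.7 -118.1   89. ] [   2.3 -141.    -1.1]
(58, -125, 89) [  54.2 -119.3   89. ] [  54.6 -119.8   87.4]
(2, -98, 89) [  1.1 -93.3  89. ] [  1.7 -97.7  60. ]
(58, -98, 89) [ 54.  -96.3  89. ] [  67.3 -105.3   33.4]
(-35, -75, 40) [-36.6 -72.2  40. ] [-36.8 -72.3  38. ]
(-29, -75, 40) [-30.4 -72.1  40. ] [-31.  -72.4  33.7]
(40, -110, 198) [  37.4 -105.6  198. ] [  99.4 -179.    -0. ]
(40, None, 198) [ 35.9 -65.5 198. ] [ 86.1 -76.3  31.7]
(40, None, 198) [ 36.4 -21.1 198. ] [ 37.9 -19.8 193.2]
(40, None, 198) [ 37.6  12.6 198. ] [ 37.9  13.  197.3]
(-29, None, 40) [-31.3  42.7  40. ] [-31.3  42.8  39.8]
(-120, None, 34) [-118.9  -71.6   34. ] [-119.1  -71.6   33.5]
(-120, None, 34) [-120.8   45.5   34. ] [-134.2   57.2    0.4]
('pr', -48, 119) [ 45.8 -51.4 119. ] [ 53.2 -50.6  87.3]
('jaw', -58, 110) [ 34.6 -56.  110. ] [ 48.1 -55.6  33.3]
tcp [ -6.5  11.1 260.2]
rod [ -3.8 -61.3 203. ]
rod [ -3.9 -50.3 200.2]
rod [ -3.9 -36.5 201.8]
rod [ -3.9 -22.9 204.3]
rod [ -4.    9.8 201.6]
rod [ -4.   21.4 200.3]
```

```bash
sed -i 's/^MX,MY,MA=.*/MX,MY,MA=0.5145,-0.0185,2.083/' to.py; python3 -c "
from h import *
from to import *
q=np.load('pics/w3.npz'); p=np.array([.5089,-.0258,.260]); c,s=np.cos(MA),np.sin(MA)
for u,v in[(75,515),(110,560),(150,480),(200,455),(250,430),(285,425),(320,440),(345,400),(372,400),(350,378),(300,480),(240,550),(350,550),(400,560)]:
  d=(wdep('w3',u*.7,v*.7)-p)*1e3; print(u,v,'closing',(c*d[0]+s*d[1]).round(0),'y',(-s*d[0]+c*d[1]).round(0),'z',d[2].round(0))
"; python3 to.py 13 0 202 -60.6 m
```

```text
75 515 closing 61.0 y -13.0 z 18.0
110 560 closing 54.0 y -6.0 z 21.0
150 480 closing 51.0 y -14.0 z 4.0
200 455 closing 44.0 y -13.0 z -7.0
250 430 closing 36.0 y -14.0 z -18.0
285 425 closing 29.0 y -13.0 z -23.0
320 440 closing 19.0 y -14.0 z -16.0
345 400 closing 18.0 y -8.0 z -45.0
372 400 closing 9.0 y -13.0 z -37.0
350 378 closing 18.0 y -8.0 z -59.0
300 480 closing 19.0 y -18.0 z 5.0
240 550 closing 28.0 y -13.0 z 18.0
350 550 closing 9.0 y -19.0 z 22.0
400 560 closing 2.0 y -13.0 z 19.0
t 5.72 pos [ 0.5092 -0.0266  0.2602] yaw -60.76 F [-0.4  0.1 -2.8] w 0.0096 tilt -0.99999
shift [ 0.29 -0.58  1.94] turn -0.03 j [-0.15  0.16  0.15  1.75 -0.03  1.23 -1.05]
```

```bash
python3 -m creep '[0.15,-0.2,0,-0.03,8, 0.29,-0.48,0,-0.03,8, 0.29,-0.48,0.3,-0.03,8, 0.29,-0.48,0.7,-0.03,8, 0.29,-0.48,0.95,-0.03,8]'; python3 -m creep '[0,0,0,0,8, 0,0,0,0,8]'>/dev/null; python3 to.py 10 0 230 -60.6 m;  python3 -c "
from h import *
im,d=grab('wrist','w4');grab('side','sd4'); c=cv2.imread('pics/sd4.png')[120:260,212:340]
B=np.zeros((600,800,3),'u1'); B[:,:]=cv2.resize(cv2.imread('pics/w4.png'),(800,600)); B[300:600,:274]=cv2.resize(c,(274,300)); cv2.imwrite('pics/w4v.png',B)"
```

```text
t: 6.13
eef_pos: [0.51, -0.0105, 0.2318]
tcp_rot: [-3.039, -0.795, 0.002]
force: [0.5, -0.3, -2.9]
width: 0.0092
grip_force: 59.0
t 6.3 pos [ 0.5102 -0.0107  0.2327] yaw -60.69 F [ 0.2  0.6 -1.9] w 0.0097 tilt -1.0
shift [-0.   -0.04  0.09] turn -0.02 j [-0.16  0.19  0.14  1.79 -0.03  1.17 -1.08]
```

View pics/w4v.png

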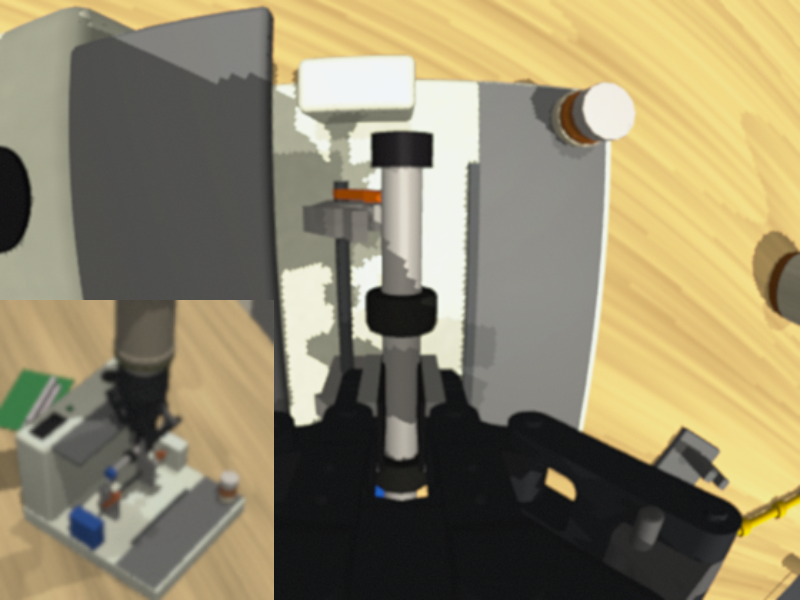

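```bash
cat > m.py <<'E'
from h import *
from to import *
def w2m(p): c,s=np.cos(MA),np.sin(MA); d=(p-[MX,MY,0])*1e3; return np.array([c*d[0]+s*d[1],-s*d[0]+c*d[1],d[2]]).round(0).astype(int)
E
python3 -c "
from m import *
print('tcp',w2m(env.state()['eef_pos']))
for u in (402,): print('rod',w2m(wdep('w4',u*.7,200*.7)))
for v in(188,195,205,212,220,230):
  print(v,[ (u,*w2m(wdep('w4',u*.7,v*.7))) for u in range(300,386,6)])
print([ (v,*w2m(wdep('w4',260*.7,v*.7))) for v in (100,200,280)])
"
```

```text
tcp [  9  -1 234]
rod [  9 -61 173]
188 [(300, np.int64(68), np.int64(-61), np.int64(33)), (306, np.int64(65), np.int64(-61), np.int64(34)), (312, np.int64(61), np.int64(-61), np.int64(34)), (318, np.int64(58), np.int64(-61), np.int64(33)), (324, np.int64(54), np.int64(-61), np.int64(33)), (330, np.int64(51), np.int64(-61), np.int64(33)), (336, np.int64(43), np.int64(-61), np.int64(61)), (342, np.int64(40), np.int64(-61), np.int64(63)), (348, np.int64(37), np.int64(-61), np.int64(59)), (354, np.int64(37), np.int64(-61), np.int64(33)), (360, np.int64(33), np.int64(-61), np.int64(34)), (366, np.int64(30), np.int64(-60), np.int64(33)), (372, np.int64(26), np.int64(-60), np.int64(34)), (378, np.int64(23), np.int64(-60), np.int64(33)), (384, np.int64(14), np.int64(-64), np.int64(172))]
195 [(300, np.int64(69), np.int64(-57), np.int64(33)), (306, np.int64(65), np.int64(-57), np.int64(33)), (312, np.int64(61), np.int64(-57), np.int64(34)), (318, np.int64(58), np.int64(-57), np.int64(33)), (324, np.int64(54), np.int64(-57), np.int64(33)), (330, np.int64(51), np.int64(-57), np.int64(34)), (33
[... 2955 characters left out ...]
64(43), np.int64(-45), np.int64(106)), (330, np.int64(39), np.int64(-45), np.int64(110)), (336, np.int64(36), np.int64(-46), np.int64(115)), (342, np.int64(34), np.int64(-45), np.int64(113)), (348, np.int64(30), np.int64(-46), np.int64(123)), (354, np.int64(27), np.int64(-47), np.int64(129)), (360, np.int64(25), np.int64(-47), np.int64(129)), (366, np.int64(23), np.int64(-47), np.int64(127)), (372, np.int64(23), np.int64(-43), np.int64(93)), (378, np.int64(20), np.int64(-43), np.int64(93)), (384, np.int64(14), np.int64(-52), np.int64(172))]
[(100, np.int64(42), np.int64(-86), np.int64(198)), (200, np.int64(42), np.int64(-63), np.int64(198)), (280, np.int64(43), np.int64(-43), np.int64(197))]
```

```bash
python3 -m creep '[0,-0.1,0,0,8, 0,-0.1,0.12,0,8, 0,-0.1,0.12,0,8, 0,-0.1,0.12,0,8, 0,-0.1,0.12,0,8]'; python3 to.py 12 0 229 -60.6 m; python3 -m creep '[0,0,0,0,17, 0,0,0,0,17, 0,0,0,0,17, 0,0,0,0,17, 0,0,0,0,17]';  python3 -c "
from h import *
im,d=grab('wrist','w5');grab('side','sd5'); c=cv2.imread('pics/sd5.png')[140:260,212:340]
B=np.zeros((600,800,3),'u1'); B[:,:]=cv2.resize(cv2.imread('pics/w5.png'),(800,600)); B[300:600,:320]=cv2.resize(c,(320,300)); cv2.imwrite('pics/w5v.png',B)"
```

```text
t: 6.82
eef_pos: [0.5091, -0.0077, 0.2298]
tcp_rot: [-3.039, -0.796, -0.0]
force: [-0.2, 0.3, -2.4]
width: 0.0094
grip_force: 59.0
t 6.82 pos [ 0.5091 -0.0077  0.2298] yaw -60.66 F [-0.2  0.3 -2.4] w 0.0094 tilt -1.0
shift [-0.02  0.    0.03] turn -0.01 j [-0.17  0.18  0.13  1.8  -0.03  1.16 -1.08]
t: 7.23
eef_pos: [0.5095, -0.008, 0.2302]
tcp_rot: [3.039, 0.795, 0.002]
force: [1.2, -2.8, 1.5]
width: 0.0171
grip_force: 1.4
```

View pics/w5v.png

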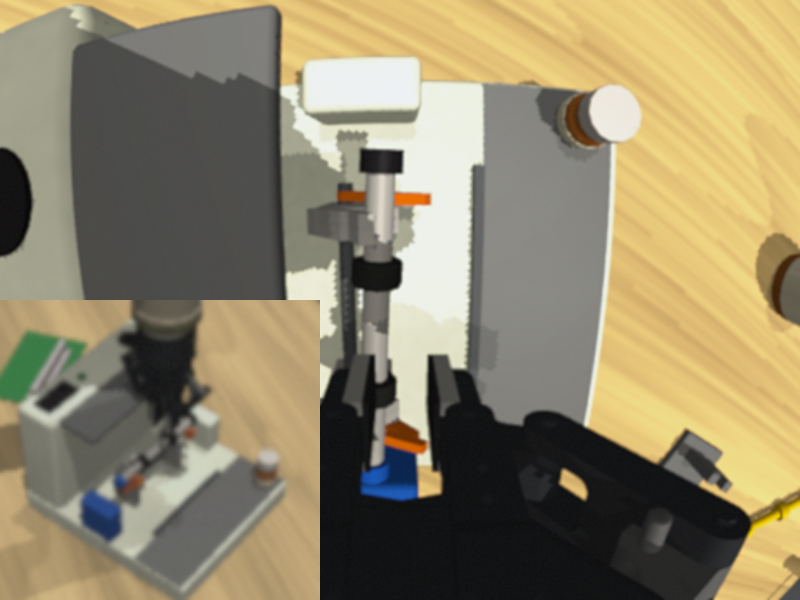

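```bash
python3 -c "
from m import *
for u,v in [(381,160),(380,185),(379,205),(378,240),(378,270),(377,310),(376,340),(378,388),(376,440),(374,470)]: print(v,w2m(wdep('w5',u*.7,v*.7)))
print('tip depth',[w2m(wdep('w5',u*.7,v*.7)) for u,v in[(358,360),(440,360),(372,358)]], w2m(env.state()['eef_pos']))
"; python3 to.py -20 0 229 -60.6 m
```

```text
160 [ 20 -74 117]
185 [ 20 -65 115]
205 [ 21 -57 113]
240 [ 21 -42 113]
270 [ 21 -31 117]
310 [ 22 -12 112]
340 [ 23   1 111]
388 [ 22  23 113]
440 [ 23  42 127]
470 [ 26  71 109]
tip depth [array([ 26, -11, 164]), array([  0, -12, 164]), array([ 21, -12, 164])] [ 12  -1 230]
t 7.33 pos [ 0.5094 -0.008   0.2302] yaw -60.68 F [ 1.8 -2.2  2.8] w 0.0168 tilt -1.0
shift [-0.02  1.05  0.04] turn -0.01 j [-0.17  0.18  0.14  1.8  -0.03  1.16 -1.08]
```

```bash
python3 -m creep '[0,0.5,0,0,17, 0,1,0,0,40, 0,1.43,0,0,85, 0,1.43,0,0,85, 0,1.43,0.8,0,85]'; python3 -m creep '[0,0,0.4,0,85, 0,0,0.75,0,85, 0,0,0.75,0,85, 0,0,0.75,0,85]'; python3 to.py -31 0 180 -60.6 m
```

```text
t: 7.75
eef_pos: [0.5326, -0.0459, 0.2094]
tcp_rot: [3.038, 0.793, 0.011]
force: [1.3, 0.1, 0.7]
width: 0.065
grip_force: 0.0
t: 8.08
eef_pos: [0.5299, -0.0473, 0.1822]
tcp_rot: [3.038, 0.791, -0.002]
force: [4.5, -9.2, -4.6]
width: 0.0852
grip_force: 0.0
t 8.08 pos [ 0.5299 -0.0473  0.1822] yaw -60.81 F [ 4.5 -9.2 -4.6] w 0.0852 tilt -1.0
shift [ 0.02 -0.06  0.07] turn -0.03 j [-0.11  0.28  0.16  1.8  -0.05  1.07 -0.99]
```

```bash
python3 -m creep '[0,0.4,0,0,85, 0,0.6,0,0,85, 0,0.6,0,0,85]'; python3 -c "
from m import *
grab('wrist','w6'); p=w2m(env.state()['eef_pos']); print(p)
for v in(330,350,370,390,410,430,450,470,490,510,530,560,590):
  print(v,[tuple(int(k) for k in w2m(wdep('w6',u*.7,v*.7))-p) for u in range(20,260,20)])
"
```

```text
t: 8.33
eef_pos: [0.5395, -0.0622, 0.1834]
tcp_rot: [3.04, 0.793, 0.0]
force: [0.5, -0.3, -0.6]
width: 0.0851
grip_force: 0.0
[-49  -1 183]
330 [(145, -20, -59), (145, -17, -70), (144, -13, -82), (143, -8, -95), (143, -3, -110), (145, 3, -129), (145, 10, -149), (131, 10, -149), (120, 10, -151), (69, -17, -72), (95, 9, -150), (83, 9, -150)]
350 [(144, -13, -55), (145, -9, -67), (144, -5, -79), (144, 1, -93), (144, 6, -108), (145, 13, -126), (148, 22, -149), (134, 22, -150), (121, 21, -150), (70, -10, -72), (96, 20, -149), (84, 20, -150)]
370 [(145, -6, -53), (144, -2, -64), (144, 3, -76), (144, 9, -90), (144, 15, -104), (144, 22, -122), (144, 30, -139), (136, 34, -150), (123, 33, -150), (72, -1, -74), (86, 21, -124), (48, -11, -55)]
390 [(145, 1, -50), (145, 6, -61), (146, 12, -74), (144, 18, -86), (144, 24, -101), (144, 32, -117), (144, 40, -136), (139, 47, -149), (125, 45, -149), (73, 7, -74), (53, -7, -48), (44, -11, -40)]
410 [(143, 8, -46), (145, 14, -58), (143, 19, -68), (145, 27, -84), (144, 33, -96), (145, 42, -114), (145, 51, -132), (142, 60, -149), (128, 59, -150), (54, -7, 
[... 809 characters left out ...]
 (63, -12, 18), (58, -13, 17), (60, -7, 10), (66, 5, -3), (62, 6, -5), (57, 6, -7), (52, 6, -8), (33, -15, 14), (29, -16, 15), (26, -16, 13)]
530 [(67, -13, 27), (63, -13, 25), (60, -11, 23), (58, -9, 19), (58, -5, 14), (65, 8, 1), (61, 8, -1), (197, 197, -184), (177, 193, -184), (38, -4, 8), (27, -17, 20), (23, -18, 20)]
560 [(-1, -66, 70), (59, -12, 31), (56, -11, 29), (53, -10, 27), (58, 0, 18), (59, 7, 11), (234, 243, -183), (210, 237, -183), (188, 231, -184), (168, 227, -183), (-1, -66, 70), (21, -19, 28)]
590 [(-1, -66, 70), (-1, -66, 70), (57, -6, 32), (54, -4, 29), (51, -4, 28), (59, 11, 16), (252, 292, -184), (36, -11, 29), (32, -11, 29), (28, -12, 29), (26, -10, 27), (23, -11, 27)]
```

```bash
python3 -m creep '[0,0,-0.6,1,60, 0,0,-1.2,2.1,30, 0,0,-1.6,3.2,0, 0,0,-1.6,4.3,0, 0,0,-1.6,5.4,0]' 20 >/dev/null; python3 -m creep '[0,0,0,1.1,0, 0,0,0,2.2,0, 0,0,0,3.3,0, 0,0,0,4.4,0, 0,0,0,5.5,0]'; python3 to.py -5 -2 230 -150.6 m
```

```text
t: 9.22
eef_pos: [0.5388, -0.06, 0.2314]
tcp_rot: [-2.984, 0.979, 0.001]
force: [-0.2, 0.0, 0.3]
width: -0.0001
grip_force: 0.0
t 9.22 pos [ 0.5388 -0.06    0.2314] yaw -126.34 F [-0.2  0.   0.3] w -0.0001 tilt -1.0
shift [-1.29 -0.63  0.05] turn 4.04 j [-0.22  0.26  0.32  1.72 -0.09  1.18 -2.08]
```

```bash
python3 -m creep '[0,0,0,1.1,0, 0,0,0,2.2,0, 0,0,0,3.3,0, 0,0,0,4.1,0, 0,0,0,4.1,0]'; python3 to.py -5 -2 230 -150.6 m; python3 -c "
from m import *
grab('wrist','w7'); p=w2m(env.state()['eef_pos']); print(p)
for v in(350,380,400,420,460,500,540,580):
  print(v,[tuple(int(k) for k in w2m(wdep('w7',u*.7,v*.7))-p) for u in range(300,520,20)])
"
```

```text
t: 9.63
eef_pos: [0.5389, -0.06, 0.2313]
tcp_rot: [-2.709, 1.59, 0.001]
force: [-0.8, 0.6, -0.2]
width: 0.0
grip_force: 0.0
t 9.63 pos [ 0.5389 -0.06    0.2313] yaw -150.83 F [-0.8  0.6 -0.2] w 0.0 tilt -1.0
shift [-1.44 -0.03  0.05] turn -0.04 j [-0.27  0.26  0.38  1.72 -0.1   1.18 -2.49]
[-48  -1 231]
350 [(39, -64, -198), (39, -51, -198), (39, -38, -197), (38, -26, -197), (39, -13, -199), (38, -1, -197), (38, 11, -197), (39, 24, -197), (39, 36, -197), (39, 49, -198), (39, 62, -197)]
380 [(60, -66, -199), (59, -52, -197), (59, -39, -197), (-7, -12, -56), (-10, -6, -50), (-10, -1, -49), (-10, 5, -50), (-7, 11, -57), (60, 37, -198), (60, 50, -197), (60, 63, -198)]
400 [(75, -67, -198), (66, -50, -182), (74, -40, -198), (-7, -11, -43), (-66, 0, 70), (-10, -1, -38), (-11, 5, -37), (-6, 10, -45), (74, 38, -197), (66, 48, -181), (75, 64, -197)]
420 [(-11, -24, -24), (66, -46, -158), (88, -41, -197), (-11, -10, -26), (-12, -5, -24), (-5, -1, -35), (-12, 4, -24), (-11, 9, -25), (-11, 14, -25), (66, 44, -158), (-10, 23, -25)]
460 [(-5, -23, -17), (-17, -15, 0), (-16, -11, -1), (-15, -8, -2), (-14, -4, -5), (8, -1, -37), (-12, 3, -7), (-16, 7, -1), (-16, 10, -1), (-16, 14, -1), (-5, 22, -16)]
500 [(-16, -17, 11), (-17, -13, 11), (-16, -10, 10), (-16, -7, 10), (-9, -4, 2), (-9, 0, 2), (-10, 3, 2), (-16, 6, 10), (-15, 9, 10), (-16, 13, 10), (-16, 16, 10)]
540 [(-18, -14, 23), (-19, -11, 23), (-19, -9, 22), (-15, -6, 19), (-11, -4, 14), (-11, 0, 14), (-11, 3, 14), (-13, 6, 16), (-19, 8, 23), (-18, 11, 22), (-19, 13, 23)]
580 [(-18, -13, 30), (-18, -11, 30), (-66, 0, 70), (-10, -6, 23), (-11, -3, 23), (-11, 0, 23), (-10, 3, 22), (-11, 5, 23), (-19, 7, 30), (-66, 0, 70), (-17, 12, 29)]
```

```bash
python3 -m creep '[-0.6,-0.01,0,0,0, -1.2,-0.02,0.3,0,0, -1.7,-0.03,0.7,0,0, -1.8,-0.03,1.2,0,0, -1.8,-0.03,1.2,0,0]'; python3 -m creep '[0,0,0,0,0, 0,0,0,0,0]' >/dev/null; python3 to.py 8 -2 184 -150.6 m
```

```text
t: 10.1
eef_pos: [0.5114, -0.0115, 0.1929]
tcp_rot: [2.715, -1.577, -0.006]
force: [-0.2, -0.2, -0.4]
width: -0.0002
grip_force: 0.0
t 10.27 pos [ 0.5138 -0.0139  0.1961] yaw -150.62 F [0.8 0.4 0.1] w 0.0001 tilt -1.0
shift [-0.12 -0.01  0.4 ] turn -0.0 j [-0.34  0.23  0.35  1.83 -0.09  1.09 -2.59]
```

```bash
python3 -m creep '[-0.06,-0.01,0.2,0,0, -0.12,-0.01,0.38,0,0, -0.15,-0.01,0.43,0,0, -0.18,-0.01,0.48,0,0, -0.18,-0.01,0.48,0,0]'; python3 to.py 15.6 -2 173 -150.6 m
```

```text
t: 10.68
eef_pos: [0.5106, -0.0083, 0.1805]
tcp_rot: [2.712, -1.586, -0.001]
force: [-1.0, -0.2, 0.7]
width: -0.0001
grip_force: 0.0
t 10.68 pos [ 0.5106 -0.0083  0.1805] yaw -150.64 F [-1.  -0.2  0.7] w -0.0001 tilt -1.0
shift [-0.16 -0.01  0.25] turn -0.01 j [-0.34  0.24  0.34  1.86 -0.09  1.06 -2.59]
```

```bash
python3 -m creep '[-0.04,-0.01,0.06,0,0, -0.08,-0.01,0.12,0,0, -0.12,-0.01,0.18,0,0, -0.12,-0.01,0.18,0,0]'; python3 to.py 15.6 -2 173 -150.6 m
```

```text
t: 11.02
eef_pos: [0.5107, -0.0064, 0.1773]
tcp_rot: [-2.71, 1.587, -0.006]
force: [0.1, -3.7, 11.4]
width: -0.0
grip_force: 5.1
t 11.02 pos [ 0.5107 -0.0064  0.1773] yaw -150.73 F [ 0.1 -3.7 11.4] w -0.0 tilt -0.99999
shift [-0.11  0.02  0.14] turn -0.02 j [-0.35  0.25  0.34  1.86 -0.09  1.04 -2.6 ]
```

```bash
python3 -m creep '[-0.05,0,0.08,0,0, -0.1,0,0.15,0,0, -0.12,0,0.2,0,0, -0.12,0,0.2,0,0, -0.12,0,0.2,0,0]'; python3 to.py 15.6 -2 173 -150.6 m
```

```text
t: 11.43
eef_pos: [0.5086, -0.0027, 0.1709]
tcp_rot: [-2.71, 1.587, -0.004]
force: [-1.3, -3.2, 11.7]
width: 0.0001
grip_force: 5.3
t 11.43 pos [ 0.5086 -0.0027  0.1709] yaw -150.7 F [-1.3 -3.2 11.7] w 0.0001 tilt -1.0
shift [ 0.03  0.02 -0.07] turn -0.02 j [-0.35  0.25  0.34  1.88 -0.1   1.03 -2.6 ]
```

```bash
python3 -m creep '[-0.03,0,0.05,0,0, -0.06,0,0.1,0,0, -0.06,0,0.1,0,0, -0.06,0,0.1,0,0]'; python3 to.py 15.6 -2 173 -150.6 m; python3 -c "
from m import *
grab('wrist','w8'); grab('side','sd8'); p=w2m(env.state()['eef_pos']); print(p)
a=cv2.imread('pics/w8.png'); hsv=cv2.cvtColor(a,cv2.COLOR_BGR2HSV)
m=(hsv[...,0]<14)&(hsv[...,1]>170)&(hsv[...,2]>100)
P=[w2m(wdep('w8',u,v)) for v,u in np.argwhere(m)[::6]]; P=np.array([q for q in P if abs(q[1])<66 and abs(q[1])>50 and 60<q[2]<130]); 
for sgn in(-1,1):
  Q=P[np.sign(P[:,1])==sgn]; print(len(Q), Q[np.argsort(Q[:,0])][::max(1,len(Q)//12)].tolist())
"
```

```text
t: 11.77
eef_pos: [0.5086, -0.0026, 0.1703]
tcp_rot: [-2.708, 1.588, -0.008]
force: [-8.0, -7.6, 32.2]
width: -0.0001
grip_force: 12.5
t 11.77 pos [ 0.5086 -0.0026  0.1703] yaw -150.78 F [-8.  -7.6 32.2] w -0.0001 tilt -0.99998
shift [ 0.04  0.02 -0.09] turn -0.03 j [-0.35  0.25  0.34  1.88 -0.09  1.02 -2.61]
[ 17  -3 170]
56 [[5, -60, 110], [6, -56, 108], [7, -60, 114], [9, -61, 113], [11, -61, 112], [13, -56, 105], [13, -57, 111], [16, -57, 102], [17, -56, 99], [18, -58, 107], [19, -56, 90], [19, -59, 107], [21, -60, 105], [23, -57, 104]]
37 [[4, 56, 110], [5, 60, 110], [7, 56, 101], [8, 55, 102], [10, 56, 104], [12, 56, 110], [14, 56, 110], [15, 55, 109], [17, 55, 108], [20, 59, 105], [21, 57, 105], [23, 55, 104], [25, 59, 103]]
```

```bash
python3 -m creep '[0.05,0,-0.3,0,0, 0.1,0,-0.8,0,0, 0.2,0,-1,0,0, 0.6,0,-1.2,0,0, 0.6,0,-1.2,0,0]'; cat > rod.py <<'E'
from m import *
import sys
tag=sys.argv[1]; grab('wrist',tag)
Q=np.array([np.r_[w2m(wdep(tag,u,v)),u,v] for v in range(0,420,2) for u in range(0,560,2) if np.load is not None]) if False else None
q=np.load(f'pics/{tag}.npz'); K,T,d=q['K'],q['T'],q['d']; v,u=np.mgrid[:420,:560]; a=np.stack([u-K[0,2],v-K[1,2]],-1); r=np.hypot(a[...,0],a[...,1])+1e-9
th=np.minimum(r/K[0,0],1.5); P=np.concatenate([a/r[...,None]*np.tan(th)[...,None]*d[...,None],d[...,None]],-1)@T[:3,:3].T+T[:3,3]
c,s=np.cos(MA),np.sin(MA); D=(P-[MX,MY,0])*1e3; M=np.stack([c*D[...,0]+s*D[...,1],-s*D[...,0]+c*D[...,1],D[...,2]],-1); np.save(f'pics/{tag}_M.npy',M)
ok=d>0
for y0 in range(-88,89,8):
    m=ok&(abs(M[...,1]-y0)<4)&(M[...,0]>8)&(M[...,0]<45)&(M[...,2]>70)&(M[...,2]<125)
    if m.sum(): X=M[m]; i=X[:,2].argmax(); print(y0,m.sum(),'top',X[i].round(1),'med',np.median(X,0).round(1), q['im'][m].mean(0).astype(int))
E
python3 rod.py w9
```

```text
t: 12.28
eef_pos: [0.5168, -0.0183, 0.2034]
tcp_rot: [-2.71, 1.588, -0.003]
force: [-0.4, -0.2, -0.1]
width: 0.0003
grip_force: 0.0
-80 219 top [ 28.7 -76.6 103.9] med [ 25.7 -78.9 101.1] [30 29 27]
-72 350 top [ 30.1 -74.2 103.7] med [ 26.2 -71.9  99.2] [44 43 41]
-64 188 top [  8.5 -60.9 113.8] med [ 27.6 -64.   99.3] [119 100  85]
-56 575 top [  8.1 -57.1 114.4] med [ 18.6 -56.3  99. ] [106  70  42]
-48 435 top [ 28.2 -50.6 101.1] med [ 20.3 -48.   93.1] [96 93 87]
-40 405 top [ 28.7 -37.  100.7] med [ 24.9 -42.4  94.8] [82 80 75]
-32 339 top [ 27.9 -33.1 105.5] med [ 22.9 -31.7 102.2] [24 24 21]
-24 164 top [ 28.6 -27.8 105.3] med [ 21.4 -25.9  99.5] [20 20 18]
16 35 top [25.7 19.8 99.4] med [24.2 19.  96.7] [75 74 69]
24 372 top [ 27.4  24.6 105.3] med [ 22.7  24.2 101.4] [19 19 17]
32 286 top [ 28.7  28.8 105.7] med [ 24.8  31.  100. ] [43 42 39]
40 400 top [ 29.8  37.1 100.5] med [23.8 41.3 93.2] [117 113 107]
48 452 top [ 29.2  47.7 101. ] med [20.7 48.  93.3] [141 137 129]
56 579 top [  8.   54.8 113.9] med [18.6 55.3 99.6] [130  87  52]
64 174 top [  8.8  60.1 112.7] med [27.6 64.7 98.9] [154 144 134]
72 387 top [ 28.   73.1 103.5] med [ 25.4  71.4 100.4] [ 38  76 138]
80 100 top [ 31.1  77.  103.5] med [ 24.9  77.3 100.9] [ 33  77 146]
```

```bash
python3 -m creep '[0,0,-1,0,0, 0,0,-2,-1,0, 0,0,-3,-2,20, 0,0,-3.5,-3,40, 0,0,-3.7,-4,60]'; python3 to.py 0.4454 0.3132 0.31 -37.7
```

```text
t: 12.75
eef_pos: [0.5164, -0.0162, 0.3157]
tcp_rot: [-2.983, 0.98, -0.005]
force: [-0.1, -0.3, -0.3]
width: 0.0355
grip_force: 0.0
t 12.75 pos [ 0.5164 -0.0162  0.3157] yaw -126.37 F [-0.1 -0.3 -0.3] w 0.0355 tilt -0.99999
shift [-8.42 -7.44  0.19] turn -14.78 j [-0.32  0.14  0.32  1.66 -0.05  1.35 -2.19]
```

```bash
python3 -m creep '[-0.8,-0.7,0,-1.1,85, -1.7,-1.5,0,-2.2,85, -2.5,-2.2,0,-3.3,85, -3.4,-3,0,-4.4,85, -4.2,-3.7,0,-5.5,85]'>/dev/null; python3 to.py 0.4454 0.3132 0.31 -37.7
```

```text
t 13.17 pos [0.4798 0.1501 0.3125] yaw -93.3 F [-0.2  0.  -0.3] w 0.085 tilt -1.0
shift [-1.46 -5.36  0.08] turn -9.27 j [-0.49  0.11  0.14  1.69 -0.02  1.34 -1.98]
```

```bash
python3 -m creep '[-0.3,-1.1,0,-1.1,85, -0.6,-2.2,0,-2.2,85, -0.9,-3.3,0,-3.3,85, -1.2,-4.4,0,-4.4,85, -1.46,-5.3,0,-5.5,85]'>/dev/null; python3 to.py 0.4454 0.3132 0.28 -37.7
```

```text
t 13.58 pos [0.4458 0.3122 0.3122] yaw -60.23 F [ 0.8 -0.5  0.3] w 0.0853 tilt -1.0
shift [ 0.01 -0.04  1.07] turn -3.76 j [-0.65  0.21 -0.02  1.58  0.    1.36 -1.72]
```

```bash
python3 -m creep '[0,0,0.3,-1.1,85, 0,0,0.7,-2.2,85, 0,0,1,-3.3,85, 0,0,1,-3.6,85, 0,0,1,-3.6,85]'>/dev/null; python3 to.py 0.4454 0.3132 0.28 -37.7; cat > gd.py <<'E'
from h import *
import sys
tag=sys.argv[1]; zl,zh=float(sys.argv[2]),float(sys.argv[3]); grab('wrist',tag)
q=np.load(f'pics/{tag}.npz'); K,T,d=q['K'],q['T'],q['d']; v,u=np.mgrid[:420,:560]; a=np.stack([u-K[0,2],v-K[1,2]],-1); r=np.hypot(a[...,0],a[...,1])+1e-9
th=np.minimum(r/K[0,0],1.5); P=np.concatenate([a/r[...,None]*np.tan(th)[...,None]*d[...,None],d[...,None]],-1)@T[:3,:3].T+T[:3,3]
m=(d>0)&(P[...,2]>zl)&(P[...,2]<zh)&(np.hypot(P[...,0]-.445,P[...,1]-.313)<.1)
n,l,st,ce=cv2.connectedComponentsWithStats(m.astype('u1')); k=1+st[1:,4].argmax(); m=l==k
b=cv2.minAreaRect((P[m][:,:2]*1000).astype('f4')); print(m.sum(),b,P[m].mean(0).round(4),np.median(P[m][:,2]))
g=(d>0)&(q['im'][...,1].astype(int)>q['im'][...,0]+30)&(q['im'][...,1]>q['im'][...,2]+20); print('mat z',np.median(P[g][:,2]))
E
python3 gd.py w10 0.02 0.034
```

```text
t 14.0 pos [0.4467 0.3093 0.2815] yaw -38.96 F [-0.1 -0.1  0. ] w 0.0851 tilt -0.99999
shift [ 0.08 -0.11  0.05] turn -0.21 j [-0.61  0.22 -0.06  1.63  0.01  1.29 -1.36]
1217 ((443.8286437988281, 311.0395202636719), (129.5670623779297, 10.12692642211914), 49.710453033447266) [0.4459 0.3135 0.0272] 0.02724704629284591
mat z 0.0033040699316042033
```

```bash
python3 -c "
from h import *
im,P=cloud('scene0'); print(P[int(432*.7),int(628*.7)], P[int(410*.7),int(632*.7)])
im,P=cloud('side0');print(P[int(205*.7),int(400*.7)])"; python3 to.py 0.4438 0.3110 0.088 -40.3
```

```text
[0.67382386 0.28979063 0.07786608] [0.65260176 0.29357723 0.10032836]
[0.64364984 0.28587109 0.1031012 ]
t 14.05 pos [0.4469 0.3094 0.2823] yaw -39.12 F [-0.6  0.1  1.2] w 0.0849 tilt -1.0
shift [-0.01 -0.11  6.48] turn 0.2 j [-0.61  0.22 -0.06  1.63  0.01  1.29 -1.36]
```

```bash
python3 -m creep '[0,-0.11,1.2,0.2,60, 0,-0.11,2.4,0.2,45, 0,-0.11,3.6,0.2,45, 0,-0.11,4.8,0.2,45, 0,-0.11,5.6,0.2,45]'>/dev/null; python3 -m creep '[0,0,0.4,0,45, 0,0,0.8,0,45, 0,0,0.8,0,45, 0,0,0.8,0,45]'>/dev/null; python3 to.py 0.4438 0.3110 0.088 -40.3
```

```text
t 14.8 pos [0.4451 0.312  0.0922] yaw -40.29 F [ 0.7 -0.2 -0.1] w 0.0449 tilt -1.0
shift [-0.05 -0.01  0.14] turn 0.0 j [-0.62  0.42 -0.06  1.83  0.03  0.89 -1.4 ]
```

```bash
python3 -m creep '[-0.04,0,0.12,0,25, -0.04,0,0.12,0,6, -0.04,0,0.12,0,6, -0.04,0,0.12,0,6, -0.04,0,0.12,0,6]' 60; python3 -m creep '[0,0,0,0,6, 0,0,-0.3,0,6, 0,0,-1.2,0,6, 0,0,-2.4,0,6, 0,0,-3.6,0,6]' 60; python3 to.py -60 0 200 -60.6 m
```

```text
t: 15.22
eef_pos: [0.4444, 0.311, 0.0891]
tcp_rot: [-2.85, -1.321, -0.003]
force: [-1.0, -0.6, 6.8]
width: 0.0083
grip_force: 60.4
t: 15.63
eef_pos: [0.443, 0.3102, 0.1969]
tcp_rot: [2.85, 1.321, -0.004]
force: [1.4, 1.2, -1.8]
width: 0.0079
grip_force: 59.4
t 15.63 pos [0.443  0.3102 0.1969] yaw -40.25 F [ 1.4  1.2 -1.8] w 0.0079 tilt -1.0
shift [-7.52 10.77 -0.09] turn 3.39 j [-0.62  0.29 -0.06  1.75  0.02  1.11 -1.39]
```

```bash
python3 -m creep '[0,0,-1.2,0,6, 0,0,-2.4,0,6, -0.4,0.6,-3.6,0.4,6, -1.2,1.7,-3.9,0.8,6, -2,2.8,-3.9,1.2,6]'>/dev/null;  python3 to.py -65 0 310 -60.6 m
```

```text
t 16.05 pos [0.4697 0.2116 0.3176] yaw -47.33 F [ 1.9 -0.6 -2.2] w 0.0083 tilt -0.99997
shift [-4.6   8.76  0.23] turn 2.21 j [-0.51  0.13  0.02  1.65 -0.    1.35 -1.31]
```

```bash
python3 -m creep '[-0.6,1.1,0.1,0.3,6, -1.2,2.2,0.2,0.6,6, -1.8,3.4,0.2,0.9,6, -2.4,4.6,0.2,1.2,6, -3,5.7,0.2,1.5,6]'>/dev/null;  python3 to.py -65 0 310 -60.6 m
```

```text
t 16.47 pos [0.5184 0.0215 0.3076] yaw -56.57 F [ 1.8 -0.  -1.6] w 0.0081 tilt -1.0
shift [-1.    3.2  -0.08] turn 0.67 j [-0.28  0.15  0.2   1.66 -0.03  1.33 -1.06]
```

```bash
python3 -m creep '[-0.35,1.1,0,0.3,6, -0.7,2.2,0,0.6,6, -1,3.2,0,0.67,6, -1,3.2,0.8,0.67,6, -1,3.2,1.8,0.67,6]'>/dev/null; python3 -m creep '[0,0,1,0,6, 0,0,2,0,6, 0,0,3,0,6, 0,0,3,0,6, 0,0,3,0,6]'>/dev/null;  python3 to.py -60 0 125 -60.6 m
```

```text
t 17.3 pos [ 0.5455 -0.0726  0.1623] yaw -60.47 F [ 0.1  0.2 -1.2] w 0.0081 tilt -0.99999
shift [-0.01 -0.08  1.24] turn 0.02 j [-0.14  0.34  0.26  1.77 -0.1   1.05 -0.9 ]
```

```bash
python3 rod.py w11 >/dev/null; python3 -c "
from m import *
M=np.load('pics/w11_M.npy'); d=np.load('pics/w11.npz')['d']; s=env.state(); print(w2m(s['eef_pos']))
X=M[d>0]
def f(n,c): 
  Y=X[c]; print(n,len(Y),np.percentile(Y,[1,50,99],axis=0).round(1).tolist())
x,y,z=X.T
f('lip',(z>37)&(z<44)&(abs(x+32)<8)&(abs(y)<90))
f('rib',(z>96)&(z<108)&(abs(x+63)<12)&(abs(y)<90))
f('foot',(z>79)&(z<88)&(abs(x+63)<20)&(abs(y)<90))
for y0 in(-70,-60,-40,40,60,70):
  f(y0,(z>36.5)&(z<44)&(abs(x+32)<9)&(abs(y-y0)<5)) if ((z>36.5)&(z<44)&(abs(x+32)<9)&(abs(y-y0)<5)).sum()>3 else None
  f(('foot',y0),(z>79)&(z<88)&(abs(x+63)<20)&(abs(y-y0)<5)) if ((z>79)&(z<88)&(abs(x+63)<20)&(abs(y-y0)<5)).sum()>3 else None
  f(('bed',y0),(z>30)&(z<37)&(x<-100)&(abs(y-y0)<5)) if ((z>30)&(z<37)&(x<-100)&(abs(y-y0)<5)).sum()>3 else None
"
```

```text
[-63  -2 164]
lip 1681 [[-34.7, -75.1, 37.5], [-31.7, -26.9, 39.3], [-28.5, 32.8, 40.7]]
rib 5194 [[-72.0, -64.0, 98.2], [-61.2, -19.7, 100.4], [-53.1, 39.3, 106.7]]
foot 3886 [[-74.0, -64.0, 80.8], [-66.8, -36.1, 82.3], [-48.3, 52.8, 83.8]]
-70 172 [[-34.8, -74.6, 37.5], [-31.6, -70.3, 39.2], [-28.5, -65.0, 40.7]]
('bed', -70) 456 [[-118.6, -74.9, 31.3], [-109.0, -70.0, 33.7], [-100.2, -65.2, 35.1]]
-60 178 [[-34.7, -65.0, 36.8], [-31.9, -60.2, 39.2], [-28.6, -55.4, 40.6]]
('foot', -60) 663 [[-73.8, -64.5, 80.7], [-66.4, -59.9, 82.2], [-48.1, -55.2, 83.7]]
('bed', -60) 458 [[-118.5, -64.9, 31.5], [-108.8, -60.0, 33.7], [-100.3, -55.1, 35.4]]
-40 160 [[-34.5, -44.7, 37.5], [-31.8, -40.1, 39.2], [-28.9, -35.4, 40.8]]
('foot', -40) 668 [[-74.2, -45.0, 80.7], [-55.4, -40.2, 82.3], [-48.3, -35.1, 83.7]]
('bed', -40) 440 [[-118.9, -44.9, 31.2], [-109.0, -40.0, 33.6], [-100.2, -35.1, 35.3]]
40 4 [[-30.8, 35.1, 39.1], [-29.5, 35.4, 39.3], [-28.9, 35.9, 39.8]]
('foot', 40) 41 [[-69.5, 42.1, 81.8], [-67.2, 43.5, 82.9], [-53.3, 45.0, 83.6]]
('bed', 40) 318 [[-119.1, 35.1, 31.4], [-109.2, 39.9, 33.7], [-100.4, 44.8, 35.0]]
('foot', 60) 6 [[-69.2, 55.0, 81.4], [-61.1, 55.2, 82.4], [-53.7, 55.4, 82.5]]
```

```bash
python3 -m creep '[0,0,0.4,0,6, 0,0,0.8,0,6, 0,0,1.15,0,6, 0,0,1.15,0,6, 0,0,1.15,0,6]'; python3 to.py -61 0 121 -60.6 m
```

```text
t: 17.77
eef_pos: [0.546, -0.0727, 0.1276]
tcp_rot: [-3.037, -0.8, 0.003]
force: [0.0, -0.1, -1.0]
width: 0.0083
grip_force: 59.5
t 17.77 pos [ 0.546  -0.0727  0.1276] yaw -60.48 F [ 0.  -0.1 -1. ] w 0.0083 tilt -1.0
shift [-0.03 -0.06  0.22] turn 0.02 j [-0.13  0.39  0.25  1.8  -0.11  0.97 -0.89]
```

```bash
python3 -m creep '[0,0,0.12,0,6, 0,0,0.2,0,6, 0,0,0.25,0,6, 0,0,0.25,0,6]'; python3 to.py -48 0 119 -60.6 m
```

```text
t: 18.1
eef_pos: [0.5464, -0.0727, 0.1207]
tcp_rot: [-3.038, -0.801, 0.0]
force: [0.1, 0.7, -1.4]
width: 0.0078
grip_force: 59.5
t 18.1 pos [ 0.5464 -0.0727  0.1207] yaw -60.47 F [ 0.1  0.7 -1.4] w 0.0078 tilt -1.0
shift [-0.04 -0.5   0.06] turn 0.02 j [-0.13  0.4   0.25  1.8  -0.12  0.96 -0.88]
```

```bash
python3 -m creep '[0,-0.1,0.04,0.02,6, 0,-0.2,0.07,0.02,6, 0,-0.3,0.07,0.02,6, 0,-0.38,0.07,0.02,6, 0,-0.38,0.07,0.02,6]'; python3 to.py -48 0 119 -60.6 m
```

```text
t: 18.52
eef_pos: [0.5409, -0.0621, 0.1191]
tcp_rot: [-3.038, -0.798, -0.001]
force: [-0.2, 1.2, 2.9]
width: 0.0083
grip_force: 60.0
t 18.52 pos [ 0.5409 -0.0621  0.1191] yaw -60.56 F [-0.2  1.2  2.9] w 0.0083 tilt -1.0
shift [-0.05 -0.1   0.  ] turn 0.01 j [-0.15  0.38  0.25  1.82 -0.11  0.95 -0.91]
```

Touching the bed lightly; now press to the lip.

```bash
python3 -m creep '[0,-0.05,0,0,6, 0,-0.1,0,0,6, 0,-0.14,0,0,6, 0,-0.17,0,0,6, 0,-0.17,0,0,6]'; python3 to.py -48 0 119 -60.6 m
```

```text
t: 18.93
eef_pos: [0.5394, -0.0598, 0.1193]
tcp_rot: [3.037, 0.795, 0.004]
force: [5.2, -5.2, -0.7]
width: 0.0082
grip_force: 59.6
t 18.93 pos [ 0.5394 -0.0598  0.1193] yaw -60.65 F [ 5.2 -5.2 -0.7] w 0.0082 tilt -0.99999
shift [-0.05 -0.01  0.01] turn -0.01 j [-0.15  0.38  0.25  1.83 -0.11  0.94 -0.92]
```

```bash
python3 -m creep '[0,-0.06,0.03,0,6, 0,-0.06,0.03,0,6, 0,-0.06,0.03,0,6, 0,-0.03,0.03,0,10, 0,-0.03,0.03,0,14]'; python3 -c "
from cell import env; print(env.state()['wrist_torque'])"; python3 -m creep '[0,0,0,0,20, 0,0,0,0,30, 0,0,0,0,30, 0,0,-0.6,0,30, 0,0,-1.5,0,30]'; python3 -m creep '[0,0,-0.8,0,30, 0,0,-1.2,0,30, 0,0,-1.2,0,30]'; python3 rod.py w12; python3 -c "
from m import *
M=np.load('pics/w12_M.npy'); q=np.load('pics/w12.npz'); X=M[q['d']>0]; x,y,z=X.T
def f(n,c): Y=X[c]; print(n,len(Y),np.percentile(Y,[1,50,99],axis=0).round(1).tolist())
for y0 in(-70,-55,-40,-20,0,20,40,55,70):
  for n,a,b in(('rib',54,62),('z36-44',36.5,44)):
    c=(z>a)&(z<b)&(x<-26)&(x>-66)&(abs(y-y0)<4)
    if c.sum()>5: f((n,y0),c)
c=(z>54)&(z<62)&(abs(x+48)<15)&(abs(y)<90); f('ribends',c); print(cv2.minAreaRect(X[c][:,:2].astype('f4')))
cv2.imwrite('pics/w12v.png',cv2.resize(cv2.imread('pics/w12.png'),(800,600)))
"
```

```text
t: 19.35
eef_pos: [0.5383, -0.0584, 0.1182]
tcp_rot: [3.039, 0.795, 0.001]
force: [2.9, -3.4, 3.2]
width: 0.0141
grip_force: 3.2
[-1.04673846 -0.71125902  0.03937788]
t: 19.77
eef_pos: [0.5359, -0.0569, 0.1605]
tcp_rot: [-3.037, -0.798, 0.01]
force: [0.6, 0.6, -0.1]
width: 0.03
grip_force: 0.0
t: 20.02
eef_pos: [0.5393, -0.0574, 0.202]
tcp_rot: [3.038, 0.798, 0.008]
force: [0.2, -1.1, 0.1]
width: 0.0303
grip_force: 0.0
-80 304 top [ 29.5 -78.2 103.6] med [ 26.2 -78.8 101.1] [30 29 27]
-72 372 top [ 29.9 -74.4 104.2] med [ 26.8 -72.6  99.7] [48 47 45]
-64 374 top [  8.9 -60.9 113.8] med [ 25.8 -62.7  98.8] [109  88  71]
-56 596 top [ 25.5 -54.7 125. ] med [ 25.5 -54.7  99.9] [105  81  61]
-48 667 top [ 23.  -51.7 124.9] med [ 24.4 -48.2  97. ] [88 86 81]
-40 351 top [ 23.2 -43.7 124.6] med [ 26.5 -41.   98.3] [88 86 80]
-32 547 top [ 29.4 -28.6 105.9] med [ 25.7 -32.5 102. ] [24 24 22]
-24 328 top [ 29.1 -26.8 105.5] med [ 26.4 -25.4 101. ] [49 48 44]
-16 259 top [ 27.9 -14.3 101.1] med [ 27.3 -16.   98.6] [102 100  93]
-8 249 top [ 29.3  -8.7 101. ] med [27.3 -8.  98.6] [107 104  97]
[... 1326 characters left out ...]
, [-43.0, 23.9, 58.8]]
('z36-44', 20) 276 [[-60.5, 16.1, 37.7], [-39.1, 20.1, 39.3], [-29.1, 23.9, 40.8]]
('rib', 40) 133 [[-52.6, 36.1, 55.9], [-47.4, 39.9, 57.2], [-43.0, 43.9, 58.4]]
('z36-44', 40) 246 [[-61.0, 36.0, 37.7], [-40.1, 39.9, 39.2], [-29.4, 43.9, 40.6]]
('rib', 55) 116 [[-52.7, 51.0, 56.2], [-48.2, 54.8, 57.3], [-43.7, 59.0, 58.6]]
('z36-44', 55) 231 [[-60.5, 51.1, 37.8], [-39.6, 55.0, 39.3], [-29.1, 58.8, 40.7]]
('z36-44', 70) 63 [[-34.6, 66.1, 38.0], [-32.0, 69.6, 39.4], [-28.8, 73.9, 40.4]]
ribends 2519 [[-52.7, -64.8, 55.7], [-47.9, -8.6, 57.2], [-43.0, 61.4, 58.8]]
((-47.878204345703125, -0.9960556030273438), (9.910767555236816, 128.99012756347656), 0.0015221728244796395)
```

View pics/w12v.png

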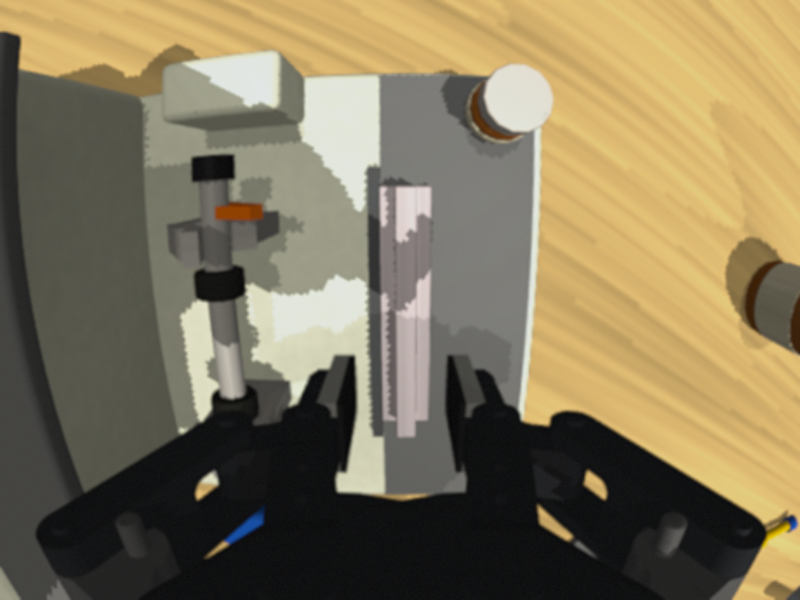

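```bash
python3 -m creep '[0,0,-0.8,0,30, 0,0,-1.5,0,30, 0,0,-1.5,0,30, 0,0,-1.5,0,30]'; python3 -c "
from cell import env; print(env.sign_off())"
```

```text
t: 20.4
eef_pos: [0.538, -0.0574, 0.2436]
tcp_rot: [-3.038, -0.798, -0.001]
force: [-0.7, -0.3, -0.5]
width: 0.0303
grip_force: 0.0
the job is handed in; nothing more can be done
None
```

I handed the job in at about 20 s of robot time: by the wrist-camera depth, the roller is fully seated in the fork, blue end to the drive housing and jaw closed over it. The guide bar lies rib up, flush with the stop lip and centred to about 1 mm. Both are released and I never touched the jars or the vial. The gripper did touch the visor twice, at up to about 11 N, and because the visor blocked a straight placement I dropped the roller about 4–5 cm into the fork mouth and pushed it home with closed fingertips.

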